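# Set the ticket pole at its ring mark and close the stand's cam lever

## Task

Pull the ticket pole (the plain metal rod with one ring mark) out of the wooden tool block and lower it into the stand's flared socket until its ring mark is level with the rim. Holding it at that mark, and not before, swing the stand's cam lever anticlockwise (seen from above) fully against its stop pin, sweeping its blade along with the fingers as you turn the gripper about the pole. Finish while still holding the pole at its mark with the lever closed, and leave everything else standing where it is.

Things in the scene. Friction and masses are not known exactly. Their poses are not given: they have to be found in the camera images.
- pole_center (a point): Centre of the loose metal ticket pole: plain round rod, 16 mm diameter, 170 mm long, about 0.12 kg, a thin slit in its top end. z axis along the pole, up. 85 mm from either end. At the start it stands upright (may lean up to 0.05 rad) in one of the block's three bores, lower end on the bore's floor, 120 mm of it above the block's top.
- pole_mark (a point): The ring mark: a 4 mm wide dark ring round the pole, 60 mm above its lower end (25 mm below pole_center, 110 mm below the top end). Same axes as pole_center.
- block: Fixed wooden tool block, 60 x 200 x 60 mm (its x, y, z), origin at the centre of its underside. Three vertical bores, 20 mm wide, 50 mm deep (floor 10 mm above the counter), in a row along its y axis 70 mm apart. One holds the pole, the others a tart tamper and a spatula, in any order.
- mouth (a point): Centre of the stand's socket mouth, on the socket's vertical axis and level with its rim, 125 mm above the counter. Axes as stand. The flare, 38 mm wide inside at the rim, narrows within 15 mm to a 21 mm bore; its floor is 107 mm below the rim: with the ring mark level, the pole's end hangs 47 mm above the floor, so only the gripper carries it.
- stand: Ticket stand, fixed to the counter; origin at the centre of its underside: foot 140 mm across, on it the upright socket tube, 32 mm outside (49 mm at the flared rim). An upright stop pin (8 mm thick, top 21 to 25 mm above the rim, 44 mm out from the axis) stands just past the closed lever.
- lever (a joint): Cam lever of the stand, which turns about the socket's vertical axis: 0 rad fully open, 0.8 rad closed against the upright stop pin; it grows anticlockwise seen from above. Starts between 0 and 0.15. It stays where it is left; it takes about 2 to 3 N to move at the middle of the blade.
- lever_blade (a point): Middle of the lever's upright blade: black plate on edge, 8 mm thick, radial to the socket's axis, 13 to 52 mm out, 13 to 85 mm above the rim (138 to 210 mm above the counter); middle 32.5 mm out, 174 mm up. It stands beside fingers that hold the pole above the rim. Seen from the mouth it lies at angle (joint value - 0.4 rad) from the stand's x axis towards its y axis.
- tamper_center (a point): Bystander: wooden tart tamper upright in the block, 121 mm long with a 40 mm wide mushroom head at the top; this point is 60 mm above its lower end.
- spatula_center (a point): Bystander: spatula upright in the block, flat 42 x 8 mm grey blade up, 140 mm long; this point is 60 mm above its lower end.
- caramel_center (a point): Bystander: round caramel cake with a thin disc on top, 72 mm wide, 39 mm high; point 30 mm above its underside.
- tart_center (a point): Bystander: tart with a white dome, 78 mm wide, 50 mm high; point 30 mm above its underside.
- choux_center (a point): Bystander: tall brown choux cake, 68 mm wide, 75 mm high; point 30 mm above its underside.
- verrine_center (a point): Bystander: layered dessert glass, 58 mm wide, 76 mm high; point 30 mm above its underside.
Things that resemble listed ones, but are neither listed nor needed, are in the scene too. Of the things that look like the part that bears pole_center, the middle-sized one is meant.

How it is judged:
By the outcome, as a careful person would: the job done as asked, in the order asked, and still so for the second after the job is handed in, while the arm keeps its last pose, push and grip.
It also fails if it takes over 48 s, if anything falls off the work surface, if the arm or the gripper's body presses on something with over 40 N, if the wrist force passes 120 N, or if a joint passes its speed limit or range.

## Robot

A 6-joint arm with a two-finger parallel gripper is mounted at the origin on the work surface. World frame = base frame: x ahead of the robot, y to its left, z up, the work surface at z = 0. Lengths are in mm, angles in rad, forces in N, time in s.
With the tool pointing down it reaches from about 350 to 775 mm from the base axis. Payload 7.3 kg.
Tool frame: the origin (TCP) lies midway between the tips of the shut fingers; the grasp point (between the pads) lies 19 mm behind it; z points along the fingers, y is the line along which they close (so a half turn about z gives the same grasp; the last joint's range is limited). The gripper opens to 92 mm and grips with 3 to 60 N. Pads are 19 mm wide; open, the fingers measure 130 mm over their backs; the gripper's body (75 mm by 190 mm) begins 47 mm behind the grasp point.
Start: joints at [1.033, 0.342, 1.524, -0, 1.275, -0.146], TCP at [200.46, 485.243, 226.741] pointing down, gripper open.
Joint ranges: [-2.53, 2.53], [-0.77, 2.02], [0.04, 2.7], [-1, 4.14], [0.28, 2.66], [-3.11, 3.11]. Speed limits (rad/s): [2.57, 2.57, 3.14, 3.14, 3.14, 3.14].

## Interface

Orientations are given as [roll, pitch, yaw] about the fixed x, y, z axes, in that order (R = Rz(yaw) Ry(pitch) Rx(roll)).
In Python, from plant import readout, vision, order, models gives the robot as it stands. The module is installed in compiled form; this text tells all that it offers.
- The arm moves only by the tool step_arm, never from a script. Its argument "series" is text: rows parted by semicolons, each of 7 numbers parted by spaces: the gripper's target within -1 to 1 (shut at 1, half-way at 0, fully open at -1), then the shift along the tool's x, y, z each as a share of 80 mm, from -1 to 1, then the turn, a rotation vector about the tool's x, y, z each as a share of 2 pi rad, from -1 to 1. In form: jaw x y z ax ay az; .... A call has 1 to 20 rows; each row is the pose to reach, as a shift and turn from the pose commanded when the call began, along the tool's axes at that moment, turning the shorter way round; what a row does not reach only later rows make up. A row lasts 1/10 s, in which the tool goes at most 50 mm and 8.59 degrees, less where a joint would pass 70% of its speed; a pose out of reach is approached as far as the arm can. A call with a number of a shift or a turn outside -1 to 1 is refused whole. A call with a gripper value outside its range is refused whole. The fingers move at their own pace and stop on an object; the grip force is fixed at half the most. Time passes only in rows, so rows that repeat a pose let the fingers close. It gives the time, the measured TCP pose, the force, the opening and the grip force at its end, in the units of the state.
- readout.get_obs(): the state, without advancing time (a new reading comes with each control period).
- vision.capture(name): name is "side" or "top" or "wrist"; returns a dict with "frame" (384x512x3 uint8, red, green, blue), "depth" (384x512 float32, mm along the optical axis (not along the pixel's ray), 0 where there is no reading), "fovy" (degrees; the focal length in pixels is half the picture's height over the tangent of half this angle, whatever the lens; pixels are square), "cx", "cy" (the principal point, pixels), "rvec" (rotation vector, rad) and "tvec" (3), from world to camera coordinates, as OpenCV has them; the wrist camera has in their place "mount" (4x4, takes a point from camera to tool coordinates, whose origin is the TCP and whose axes are the flange's). Camera axes: x right, y down, z forward; pixel columns grow to the right and rows downward; lengths in mm; the calibration is good to about 2 mm. A picture is of the moment at which its call begins: read the wrist's pose just before it.
- order.close_job(): hands the job in; it is judged then, once.
Trained networks look in a picture, given as the dict that the camera call returned (one of the last four; its "shot" number tells which), for a name from the list of things; names that differ only in an ending like _2 or _b are one class to them, and where a whole thing is asked for, a point or a joint stands for the part that bears it (a point fixed in the world has none). Each returns a list of dicts, best first, with "p" (0 to 1); they miss things now and then, are a little off and sometimes report something else, mostly with a low value. They report only what shows in the picture. A call takes as long as a camera call. They do not tell look-alikes from the thing itself.
- models.look_for(picture, thing): "position" ([column, row] in pixels, amid what is visible of it).
- models.pinpoint(picture, thing): "position" ([column, row] in pixels: a listed point, or the origin of a listed thing).
The state is a dict: "time": time; "joint_positions": joint angles; "dq": joint speeds; "tau": joint torques, N m; "tool_pos": TCP position; "tcp_rot": TCP orientation; "contact_force": force on the tool from outside, world axes, zero at the start; "moment": the same for the moment, N m; "grip_width": finger opening in mm; "finger_force": force on a finger pad.
Only numpy, scipy, OpenCV 4.12 (cv2) and the standard library are available. Lean on these libraries where they do the work, as an engineer would, in place of code of your own. Each camera call takes 0.05 s, during which the arm holds its last target. There are 200 camera calls.

## Working session

There is one attempt and no reset: what is moved stays moved. The work goes in short steps, Python scripts to look and compute and a tool call to move; the robot and the scene stay as the last step left them, time stands still between calls to the robot, and variables do not carry over. Pictures are saved under pics/ and viewed, at most 10 in all, crops included, and the job is handed in when it is done.

Besides the shell and the picture viewer there is one more tool, called in YAML: its name, and indented under it one key for each argument. step_arm: Moves the arm, as the interface text tells. Shift numbers are shares of 80 mm and turn numbers shares of 2 pi rad, none past 1 either way. Its arguments: {"type":"object","properties":{"series":{"type":"string"}},"required":["series"]}

```bash
mkdir -p pics
cat > h.py <<'E'
import numpy as np, cv2
from scipy.spatial.transform import Rotation as Ro
from plant import readout, vision, order, models
def cam(p,obs=None):
    h=p['frame'].shape[0]; f=h/2/np.tan(np.radians(p['fovy'])/2)
    if 'mount' in p:
        T=np.eye(4);T[:3,:3]=Ro.from_euler('xyz',obs['tcp_rot']).as_matrix();T[:3,3]=obs['tool_pos'];M=T@np.array(p['mount'])
    else:
        R=cv2.Rodrigues(np.array(p['rvec'],float))[0];M=np.eye(4);M[:3,:3]=R.T;M[:3,3]=-R.T@np.array(p['tvec']).ravel()
    return f,M
def ray(p,uv,obs=None):
    f,M=cam(p,obs);d=np.array([(uv[0]-p['cx'])/f,(uv[1]-p['cy'])/f,1]);return M[:3,3],M[:3,:3]@d
def atz(p,uv,z,obs=None):
    o,d=ray(p,uv,obs);return o+d*(z-o[2])/d[2]
def atdepth(p,uv,obs=None):
    o,d=ray(p,uv,obs);u,v=np.round(uv).astype(int);return o+d*p['depth'][v,u]
def proj(p,X,obs=None):
    f,M=cam(p,obs);c=np.linalg.inv(M)@np.append(X,1);return np.array([f*c[0]/c[2]+p['cx'],f*c[1]/c[2]+p['cy']])
def cloud(p,obs=None):
    f,M=cam(p,obs);v,u=np.indices(p['depth'].shape);z=p['depth']
    P=np.stack([(u-p['cx'])/f*z,(v-p['cy'])/f*z,z],-1)@M[:3,:3].T+M[:3,3];P[z<=0]=np.nan;return P
def save(p,n,box=None,k=1):
    a=p['frame'][...,::-1]
    if box: a=a[box[1]:box[3],box[0]:box[2]]
    cv2.imwrite('pics/'+n,cv2.resize(a,None,fx=k,fy=k,interpolation=cv2.INTER_CUBIC))
E
python3 - <<'E'
from h import *
o=readout.get_obs();print(o)
for c in ['top','side']:
    p=vision.capture(c);save(p,c+'1.png',None,1.5)
    print(c,p['fovy'],p['cx'],p['cy'],cam(p)[1].round(2).tolist() if c!='wrist' else '')
    for t in ['pole_center','pole_mark','block','mouth','stand','lever','lever_blade','tamper_center','spatula_center']:
        print(t,[(np.round(r['position'],1).tolist(),round(r['p'],2)) for r in models.pinpoint(p,t)[:4]])
E
```

```text
{'time': 0.0, 'joint_positions': array([ 1.03300507e+00,  3.42736906e-01,  1.52507615e+00, -7.36106572e-07,
        1.27545426e+00, -1.46013109e-01]), 'dq': array([-0.00247824, -0.00092223, -0.00069043,  0.00010241,  0.00119494,
       -0.00044456]), 'tau': array([-1.45113434e-03, -4.31243384e+01, -2.44214219e+01,  7.14876596e-02,
        5.58739551e-02, -1.36021331e-04]), 'tool_pos': array([200.21361084, 484.83432042, 226.01700308]), 'tcp_rot': array([-3.13993571e+00, -2.42958598e-04,  2.74981452e+00]), 'contact_force': array([-0.0085044 , -0.41827488, -0.85309735]), 'moment': array([-0.02770901, -0.00942081, -0.02177004]), 'finger_force': 0.0, 'grip_width': 91.83019422229535}
top 49.41044167339198 255.3457303360111 191.95054938218317 [[0.01, -1.0, 0.09, 495.1], [-1.0, -0.01, -0.0, -14.1], [0.01, -0.09, -1.0, 1128.8], [0.0, 0.0, 0.0, 1.0]]
pole_center [([327.2, 195.1], 0.64), ([321.1, 259.9], 0.55), ([326.9, 226.7], 0.53)]
pole_mark [([316.8, 258.2], 0.64), ([327.3, 226.8], 0.59), ([325.5, 195.5], 0.58), ([321.5, 225.7], 0.43)]
block [([320.6, 227.9], 0.71)]
mouth [([165.5, 210.3], 0.68)]
stand [([176.0, 213.9], 0.63)]Traceback (most recent call last):
  File "<stdin>", line 7, in <module>
ValueError: it knows: block, caramel_center, choux_center, lever_blade, mouth, pole_center, pole_mark, spatula_center, stand, tamper_center, tart_center, verrine_center
```

Run:
```python
from h import *
for c in ['top','side']:
    p=vision.capture(c);save(p,c+'1.png',None,1.5)
    print(c,cam(p)[1].round(2).tolist())
    for t in ['pole_center','pole_mark','block','mouth','stand','lever_blade','tamper_center','spatula_center']:
        print(t,[(np.round(r['position'],1).tolist(),round(r['p'],2)) for r in models.pinpoint(p,t)[:4]])
```

```text
top [[0.01, -1.0, 0.09, 495.1], [-1.0, -0.01, -0.0, -14.1], [0.01, -0.09, -1.0, 1128.8], [0.0, 0.0, 0.0, 1.0]]
pole_center [([323.5, 259.4], 0.83), ([328.7, 190.4], 0.61), ([326.0, 225.8], 0.41)]
pole_mark [([318.2, 258.7], 0.52), ([325.3, 190.6], 0.47), ([322.9, 224.3], 0.41)]
block [([319.6, 228.7], 0.58)]
mouth [([165.9, 210.2], 0.7)]
stand [([175.1, 210.4], 0.93), ([147.7, 128.9], 0.65), ([298.9, 217.0], 0.39)]
lever_blade []
tamper_center [([354.7, 230.9], 0.47)]
spatula_center [([300.9, 220.2], 0.45)]
side [[0.9, -0.25, 0.37, 167.07], [-0.44, -0.5, 0.74, -850.17], [0.0, -0.83, -0.56, 760.52], [0.0, 0.0, 0.0, 1.0]]
pole_center [([276.0, 254.9], 0.85), ([233.7, 249.1], 0.85), ([312.8, 256.0], 0.47), ([390.7, 255.3], 0.43)]
pole_mark [([275.0, 264.4], 0.93), ([235.5, 262.5], 0.76), ([312.0, 264.2], 0.5), ([231.1, 128.5], 0.49)]
block [([273.3, 289.4], 0.67)]
mouth [([220.6, 146.8], 0.82)]
stand [([224.5, 191.4], 0.85)]
lever_blade [([227.3, 125.2], 0.77), ([233.4, 226.3], 0.65)]
tamper_center [([289.8, 285.6], 0.93)]
spatula_center [([262.5, 243.1], 0.57)]
```

View pics/top1.png

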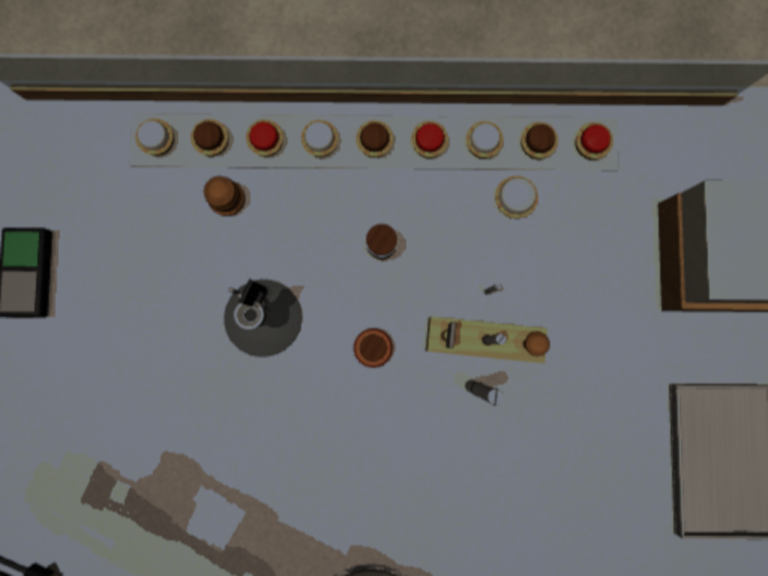

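View pics/side1.png

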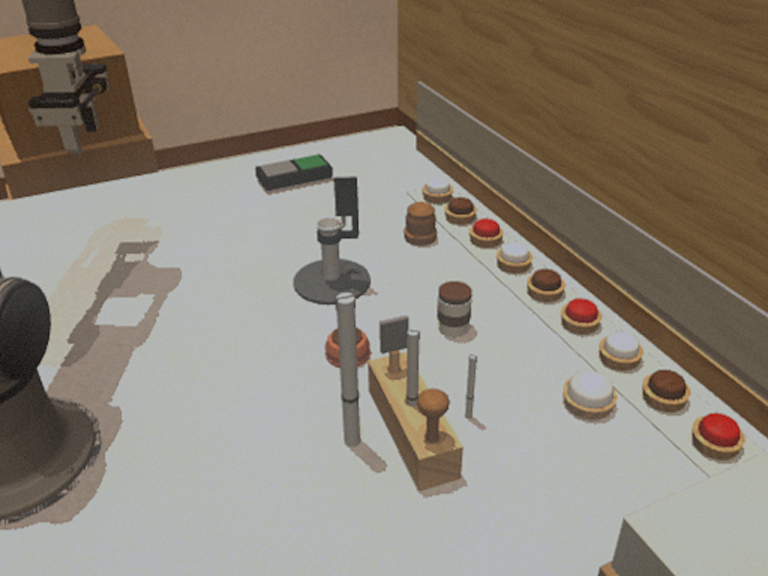

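Three rods could be the pole. In the side view they are the big one at (232,247), the one in the block at (275,243) and the small one at (315,257). The middle-sized one is the rod in the block's middle bore, which also fits "stands in a bore". I'll confirm it in a crop and measure.

Run:
```python
from h import *
p=vision.capture('top');P=cloud(p);save(p,'topc.png',(140,170,380,290),3.2)
s=vision.capture('side');S=cloud(s);save(s,'sidec.png',(190,100,330,330),2.5)
c=atz(p,[334.7,224],180);print('pole top guess',c)
def sel(Q,c,r,z0,z1):
    m=(np.hypot(Q[...,0]-c[0],Q[...,1]-c[1])<r)&(Q[...,2]>z0)&(Q[...,2]<z1);return Q[m]
for n,Q in (('top',P),('side',S)):
    for z0,z1 in ((65,90),(90,120),(120,150),(150,172),(172,190)):
        q=sel(Q,c,30,z0,z1)
        if len(q): print(n,z0,len(q),np.median(q,0).round(1),q.min(0).round(1),q.max(0).round(1))
m=atz(p,[165.9,210.2],125);print('mouth',m, 'side',atz(s,[220.6,146.8],125))
for n,Q in (('top',P),('side',S)):
  for z0,z1 in ((5,20),(100,130),(128,140),(142,205),(205,220)):
    q=sel(Q,m,75,z0,z1)
    if len(q): print(n,z0,len(q),np.median(q,0).round(1),q.min(0).round(1),q.max(0).round(1))
q=sel(P,c,130,52,68); print('blocktop',len(q),cv2.minAreaRect(q[:,:2].astype(np.float32)))
```

```text
pole top guess [ 510.01820591 -198.95930012  180.        ]
top 65 9 [ 508.9 -190.1   79.1] [ 501.4 -192.7   69.3] [ 514.  -189.2   88.9]
top 90 14 [ 506.1 -190.2  105.2] [ 501.2 -192.9   90.4] [ 513.5 -189.4  118.9]
top 120 13 [ 508.  -190.4  135.6] [ 501.1 -192.4  122. ] [ 513.  -189.1  150. ]
top 150 7 [ 505.6 -190.7  160.7] [ 501.  -191.9  153.8] [ 512.5 -189.2  166.5]
top 172 43 [ 507.7 -195.5  178.9] [ 500.9 -204.3  172.3] [ 514.7 -189.3  183.6]
side 65 77 [ 502.  -202.3   78.4] [ 496.5 -206.2   65.3] [ 511.7 -192.5   89.5]
side 90 88 [ 502.  -202.5  105.3] [ 496.6 -205.9   90.9] [ 511.2 -194.9  119.7]
side 120 94 [ 501.8 -202.   134.4] [ 496.4 -206.1  120.1] [ 510.6 -195.6  149.9]
side 150 74 [ 501.4 -202.8  161.2] [ 497.1 -207.4  150.1] [ 513.1 -194.3  171.6]
side 172 62 [ 503.8 -200.   179.2] [ 497.1 -205.9  172.7] [ 511.5 -190.   182.1]
mouth [540.91348286 196.01581464 125.        ] side [549.67345771 199.69978543 125.        ]
top 5 1488 [530.8 181.   10.3] [474.9 128.8   5. ] [611.9 268.8  19.6]
top 100 349 [546.7 197.  115. ] [522.2 173.7 100.5] [590.4 220.8 129.8]
top 128 10 [581.6 177.  133.3] [546.2 173.7 128.1] [589.4 218.6 139.5]
top 142 116 [574.5 181.4 172.2] [555.5 173.8 142. ] [590.3 223.7 204.8]
top 205 61 [575.  183.9 208.7] [557.2 175.2 205.3] [590.8 195.  212.8]
side 5 991 [529.1 182.7  11.7] [472.2 128.7   5.1] [610.9 265.8  20. ]
side 100 353 [549.6 186.9 113.8] [518.7 171.5 100. ] [589.1 223.3 129.2]
side 128 25 [581.2 177.9 134.5] [556.2 174.7 128.6] [589.3 190.7 140. ]
side 142 341 [571.1 182.6 173.2] [552.5 170.8 142.1] [590.9 194.8 204.7]
side 205 42 [570.3 182.9 208.4] [553.4 172.4 205.2] [588.  192.4 211.4]
blocktop 1440 ((507.2078552246094, -196.81396484375), (154.7052459716797, 197.79566955566406), 27.49947166442871)
```

View pics/topc.png

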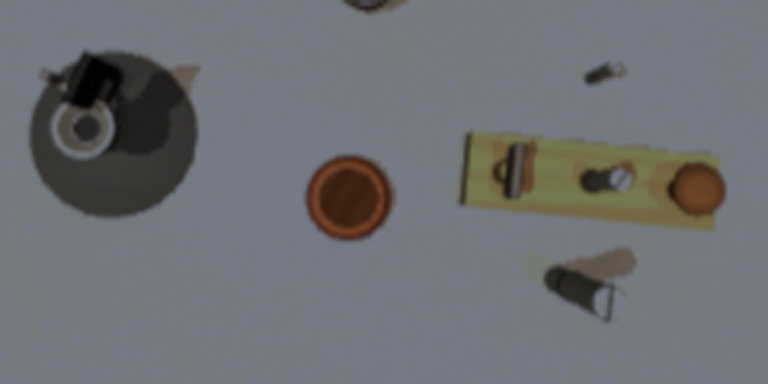

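View pics/sidec.png

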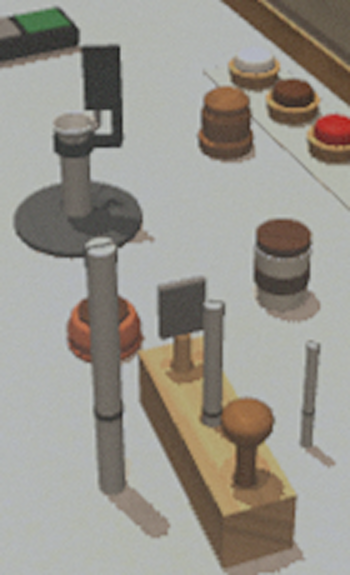

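The crops confirm it. The plain rod in the middle bore, with its ring just above the block top at about (275,268) in the side view, is the middle-sized one. I'll check neighbour clearances and the wrist camera mount next.

Run:
```python
from h import *
p=vision.capture('top');P=cloud(p);s=vision.capture('side');S=cloud(s)
w=vision.capture('wrist');print(np.array(w['mount']).round(3).tolist(),w['fovy'])
for n,Q in (('top',P),('side',S)):
  m=(Q[...,2]>25)&(Q[...,0]>380)&(Q[...,0]<640)&(Q[...,1]>-320)&(Q[...,1]<60)
  g=m.astype(np.uint8)
  k,l,st,_=cv2.connectedComponentsWithStats(g)
  for i in range(1,k):
    if st[i,4]>20:
      q=Q[l==i];print(n,st[i],q.min(0).round(),np.median(q,0).round(),q.max(0).round())
```

```text
[[-0.001, -0.967, -0.254, 68.314], [1.0, -0.001, -0.0, -0.289], [-0.0, -0.254, 0.967, -157.722], [0.0, 0.0, 0.0, 1.0]] 62.66810101832512
top [324 188  10   8  43] [ 589. -209.   25.] [ 593. -203.   88.] [ 599. -200.  120.]
top [ 284  211   83   31 1876] [ 469. -298.   27.] [ 506. -192.   60.] [546. -95. 182.]
top [236 219  26  25 493] [461. -35.  25.] [492.  -3.  36.] [524.  31.  45.]
top [311 253  25  17 243] [ 414. -187.   25.] [ 428. -170.  209.] [ 438. -165.  247.]
side [ 217  195   29   95 1312] [ 411. -190.   25.] [ 422. -184.  132.] [522.  25. 247.]
side [ 245  210   64  109 3551] [ 465. -300.   25.] [ 497. -209.   61.] [544. -92. 182.]
side [310 235   8  36 181] [ 586. -213.   25.] [ 590. -209.   75.] [ 596. -200.  115.]
```

step_arm:
  series: "-1 0 0 -1 0 0 -0.0623; -1 0 0 -1 0 0 -0.0623; -1 0 0 -1 0 0 -0.0623; -1 0 0 -1 0 0 -0.0623"

```text
time: 1.85
tool_pos: [200.6, 485.4, 307.6]
tcp_rot: [3.14, 0.001, -3.141]
contact_force: [0.1, -0.5, -1.5]
grip_width: 91.7
finger_force: 0.0
```

step_arm:
  series: "-1 -1 -0.8 0 0 0 0; -1 -1 -0.8 0 0 0 0; -1 -1 -0.8 0 0 0 0"

```text
time: 2.15
tool_pos: [283.7, 418.1, 305.7]
tcp_rot: [-3.139, 0.0, 3.133]
contact_force: [0.7, 1.1, -0.4]
grip_width: 91.6
finger_force: 0.0
```

step_arm:
  series: "-1 -1 -0.9 0 0 0 0; -1 -1 -0.9 0 0 0 0; -1 -1 -0.9 0 0 0 0"

```text
time: 2.45
tool_pos: [362.9, 346.4, 305.7]
tcp_rot: [-3.14, -0.0, 3.134]
contact_force: [0.1, 0.8, -0.4]
grip_width: 91.9
finger_force: 0.0
```

step_arm:
  series: "-1 -1 -0.9 0 0 0 0; -1 -1 -0.9 0 0 0 0; -1 -1 -0.9 0 0 0 0"

```text
time: 2.75
tool_pos: [442.8, 274.7, 305.6]
tcp_rot: [-3.14, -0.001, 3.135]
contact_force: [0.3, 0.9, 0.8]
grip_width: 91.8
finger_force: 0.0
```

step_arm:
  series: "-1 -1 -1 0 0 0 0; -1 -1 -1 0 0 0 0; -1 -1 -1 0 0 0 0; -1 -1 -1 0 0 0 0; -1 -1 -1 0 0 0 0"

```text
time: 3.25
tool_pos: [519.2, 198.5, 306.3]
tcp_rot: [3.141, -0.002, 3.141]
contact_force: [-0.5, 0.8, 0.4]
grip_width: 92.0
finger_force: 0.0
```

Run:
```python
from h import *
o=readout.get_obs();w=vision.capture('wrist');save(w,'w1.png',None,1.5);np.savez('w1.npz',P=cloud(w,o))
print(o['tool_pos'],o['tcp_rot'],o['joint_positions'].round(3))
for t in ['mouth','stand','lever_blade']:
    r=models.pinpoint(w,t)
    print(t,[(np.round(x['position'],1).tolist(),round(x['p'],2),atz(w,x['position'],{'mouth':125,'stand':0,'lever_blade':174}[t],o).round(1)) for x in r[:3]])
P=cloud(w,o);c=(545,197)
for z0,z1 in ((4,16),(112,119),(119,124),(124,130),(130,137),(140,150),(150,200),(200,215)):
    m=(np.hypot(P[...,0]-c[0],P[...,1]-c[1])<80)&(P[...,2]>z0)&(P[...,2]<z1);q=P[m]
    if len(q): print(z0,z1,len(q),np.median(q,0).round(1),q.min(0).round(1),q.max(0).round(1),[np.round(a,1) for a in cv2.minAreaRect(q[:,:2].astype(np.float32))])
```

```text
[519.22977368 198.51736466 306.31397191] [ 3.14083136e+00 -1.57322516e-03  3.14117298e+00] [ 2.270e-01  3.540e-01  1.287e+00  1.000e-03  1.501e+00 -1.344e+00]
mouth [([262.5, 203.4], 0.79, array([544.6, 199.9, 125. ]))]
stand [([259.7, 181.6], 0.9, array([545.2, 196.4,   0. ]))]
lever_blade [([247.9, 243.2], 0.97, array([571.8, 185.3, 174. ]))]
4 16 5164 [525.2 198.4  10.5] [473.4 128.9   4.1] [610.2 268.   16. ] [array([540.8, 198.7]), array([138.8, 136.4]), np.float64(79.3)]
112 119 285 [549.8 198.2 115.8] [526.1 175.7 112. ] [585.6 225.3 119. ] [array([554.4, 196.3]), array([55.2, 50.4]), np.float64(9.0)]
119 124 352 [546.8 198.3 122.7] [519.4 174.7 119. ] [585.3 224.6 124. ] [array([550.7, 195.9]), array([62.5, 49.4]), np.float64(8.5)]
124 130 338 [540.9 202.1 124.7] [519.1 174.8 124. ] [583.5 225.6 129.9] [array([550.1, 197.8]), array([61.7, 49.4]), np.float64(6.2)]
130 137 26 [576.4 220.5 133.1] [575.3 176.8 130.1] [583.3 226.  136.7] [array([578.7, 201.2]), array([ 4.2, 49.5]), np.float64(5.8)]
140 150 104 [576.1 218.7 146.6] [553.5 175.4 140. ] [586.7 225.5 150. ] [array([577.9, 202.3]), array([43.1, 37. ]), np.float64(67.2)]
150 200 292 [557.4 187.8 176.3] [553.2 175.5 150.7] [586.3 220.6 199.9] [array([568. , 195.9]), array([30.8, 45.5]), np.float64(7.8)]
200 215 209 [560.8 189.6 209. ] [553.4 181.  200.2] [573.3 195.6 211. ] [array([564.5, 188.9]), array([ 8.1, 22.4]), np.float64(67.1)]
```

View pics/w1.png

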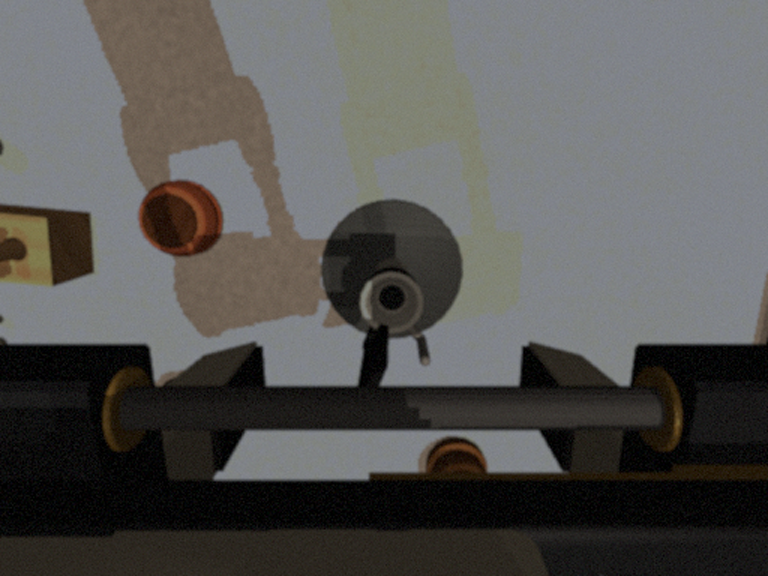

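Run:
```python
from h import *
from scipy.optimize import least_squares
P=np.load('w1.npz')['P'];s=vision.capture('side');S=cloud(s);t=vision.capture('top');T=cloud(t)
for n,Q in (('w',P),('s',S),('t',T)):
    d=np.hypot(Q[...,0]-545,Q[...,1]-198)
    m=(d<34)&(Q[...,2]>122)&(Q[...,2]<127.5);q=Q[m]
    ang=np.arctan2(q[:,1]-198,q[:,0]-545);q=q[(ang<-1.0)|(ang>0.2)]
    if len(q)<20: print(n,len(q));continue
    # rim annulus 19..24.5: penalise points outside it
    f=lambda c:(lambda r:np.maximum(r-24.5,0)+np.maximum(19-r,0))(np.hypot(q[:,0]-c[0],q[:,1]-c[1]))
    r=least_squares(f,[545,198],loss='soft_l1');print(n,len(q),r.x.round(2),r.cost.round(2),q[:,2].mean().round(1))
    m=(d<70)&(Q[...,2]<17)&(Q[...,2]>7)
    q=Q[m];h=cv2.convexHull(q[:,:2].astype(np.float32));print('foot',[np.round(a,1) for a in cv2.minEnclosingCircle(h)])
    m=(d<60)&(Q[...,2]>160)&(Q[...,2]<208);b=Q[m]
    m=(d<60)&(Q[...,2]>130)&(Q[...,2]<155)&(Q[...,1]>208);print('pin',Q[m].mean(0).round(1) if m.any() else 0)
    m=(d<60)&(Q[...,2]>206)&(Q[...,2]<214)&(Q[...,1]<202);print('bladetop',[np.round(a,1) for a in cv2.minAreaRect(Q[m][:,:2].astype(np.float32))] if m.sum()>5 else 0)
```

```text
w 462 [542.27 198.28] 13.31 124.2
foot [array([542.3, 198.6]), np.float64(69.3)]
pin [577.4 221.7 142.8]
bladetop [array([562.9, 189.6]), array([ 8. , 18.9]), np.float64(66.9)]
s 63 [542.27 195.8 ] 10.24 124.3
foot [array([544.3, 197.9]), np.float64(69.6)]
pin 0
bladetop [array([571.3, 182.3]), array([11., 37.]), np.float64(73.0)]
t 0
```

step_arm:
  series: "-1 0 -1 0 0 0 0; -1 0 -1 0 0 0 0; -1 0 -1 0 0 0 0"

```text
time: 3.85
tool_pos: [520.2, 114.7, 307.0]
tcp_rot: [-3.141, 0.0, 3.138]
contact_force: [-0.4, 0.4, 0.3]
grip_width: 91.9
finger_force: 0.0
```

step_arm:
  series: "-0.3 0 -1 0 0 0 0; -0.3 0 -1 0 0 0 0; -0.3 0 -1 0 0 0 0"

```text
time: 4.15
tool_pos: [520.3, 35.1, 306.8]
tcp_rot: [-3.141, 0.0, 3.138]
contact_force: [0.5, 0.7, -0.3]
grip_width: 72.8
finger_force: 0.0
```

step_arm:
  series: "-0.3 0 -1 0 0 0 0; -0.3 0 -1 0 0 0 0; -0.3 0 -1 0 0 0 0"

```text
time: 4.45
tool_pos: [520.5, -44.4, 306.7]
tcp_rot: [-3.141, 0.0, 3.138]
contact_force: [-0.3, 1.1, 0.8]
grip_width: 59.9
finger_force: 0.0
```

step_arm:
  series: "-0.3 0.7 -1 0 0 0 0; -0.3 0.7 -1 0 0 0 0; -0.3 0.7 -1 0 0 0 0; -0.3 0.7 -1 0 0 0 0; -0.3 0.7 -1 0 0 0 0"

```text
time: 4.95
tool_pos: [465.0, -121.3, 306.9]
tcp_rot: [3.141, 0.001, -3.14]
contact_force: [0.3, -0.2, -0.5]
grip_width: 59.6
finger_force: 0.0
```

Run:
```python
from h import *
for i in range(1):
    o=readout.get_obs();w=vision.capture('wrist');save(w,'w2.png',None,1.5);P=cloud(w,o)
print(o['tool_pos'],o['tcp_rot'],o['grip_width'])
for t,z in (('pole_center',95),('pole_mark',70),('block',0)):
    print(t,[(np.round(x['position'],1).tolist(),round(x['p'],2),atz(w,x['position'],z,o).round(1)) for x in models.pinpoint(w,t)[:4]])
for z0,z1 in ((65,90),(90,120),(120,150),(150,172),(172,190)):
    m=(np.hypot(P[...,0]-506,P[...,1]+197)<28)&(P[...,2]>z0)&(P[...,2]<z1);q=P[m]
    if len(q): print(z0,len(q),np.median(q,0).round(1),q.min(0).round(1),q.max(0).round(1))
```

```text
[ 464.98358562 -121.26244897  306.85037778] [ 3.14083944e+00  7.86244547e-04 -3.14046474e+00] 59.61412538294224
pole_center [([198.7, 207.9], 0.9, array([ 505.1, -197.5,   95. ])), ([207.0, 141.5], 0.62, array([ 425.1, -183.9,   95. ]))]
pole_mark [([203.7, 205.1], 0.91, array([ 508.6, -195.9,   70. ])), ([212.4, 141.1], 0.79, array([ 426.5, -181.5,   70. ])), ([200.3, 253.8], 0.63, array([ 577.2, -203.7,   70. ]))]
block [([211.4, 189.1], 0.77, array([ 503.4, -196.3,    0. ]))]
65 81 [ 498.9 -191.4   77. ] [ 496.5 -202.7   65.5] [ 509.7 -187.3   90. ]
90 110 [ 499.  -191.5  106.4] [ 496.9 -201.9   90.3] [ 508.8 -187.9  119.9]
120 135 [ 498.7 -191.6  136.3] [ 496.9 -201.7  121.3] [ 509.5 -187.8  149.8]
150 122 [ 498.7 -191.9  161. ] [ 496.9 -201.9  150. ] [ 507.3 -187.9  171.8]
172 112 [ 500.2 -196.1  179.1] [ 497.1 -203.4  172.4] [ 505.4 -188.7  181.3]
```

View pics/w2.png

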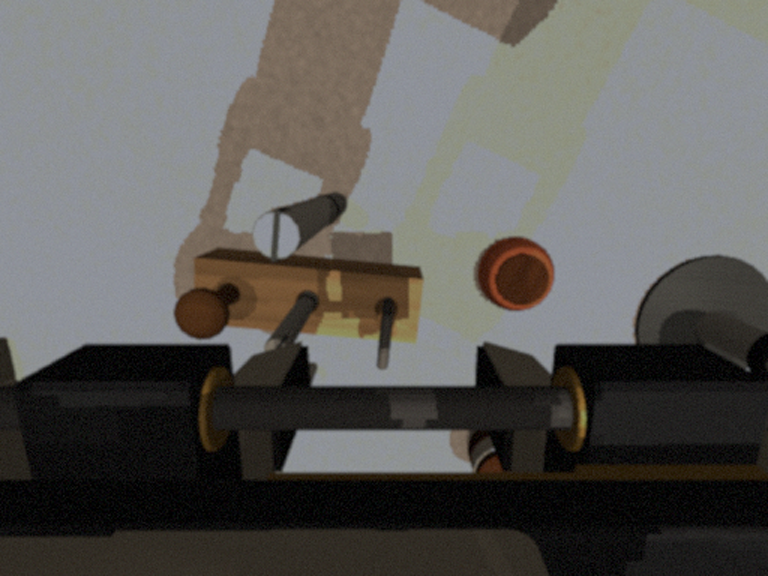

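The wrist view shows the pole's top at (275,345), with the big rod at (275,232) and the tamper head at (200,312). I'll narrow the jaws, move over the pole and descend.

step_arm:
  series: "0.2 -0.5 -0.95 0 0 0 0; 0.2 -0.5 -0.95 0 0 0 0; 0.2 -0.5 -0.95 0 0 0 0; 0.2 -0.5 -0.95 0 0 0 0; 0.2 -0.5 -0.95 0 0 0 0; 0.2 -0.5 -0.95 0 0 0 0"

```text
time: 5.75
tool_pos: [504.0, -197.7, 307.1]
tcp_rot: [3.141, 0.0, -3.141]
contact_force: [0.4, -0.6, 0.3]
grip_width: 36.9
finger_force: 0.0
```

step_arm:
  series: "0.2 0 0 0.5 0 0 0; 0.2 0 0 1 0 0 0; 0.2 0 0 1 0 0 0; 0.2 0 0 1 0 0 0"

```text
time: 6.15
tool_pos: [504.4, -198.4, 227.7]
tcp_rot: [3.142, 0.0, -3.141]
contact_force: [0.8, -0.6, 0.3]
grip_width: 37.0
finger_force: 0.0
```

Run:
```python
from h import *
o=readout.get_obs();print(o['tool_pos'],o['tcp_rot'],o['grip_width'],o['joint_positions'].round(2))
s=vision.capture('side');S=cloud(s);c=proj(s,[505,-197,150]);print(c)
w=vision.capture('wrist');a=np.hstack([s['frame'][130:330,150:400],cv2.resize(w['frame'],(267,200))])
cv2.imwrite('pics/s2.png',cv2.resize(a[...,::-1],None,fx=1.5,fy=1.5))
```

```text
[ 504.35139225 -198.43454649  227.74611065] [ 3.14152323e+00  1.46259271e-04 -3.14123597e+00] 37.00906189779294 [-0.52  0.37  1.48  0.    1.29 -2.09]
[274.61621063 232.44972368]
```

View pics/s2.png

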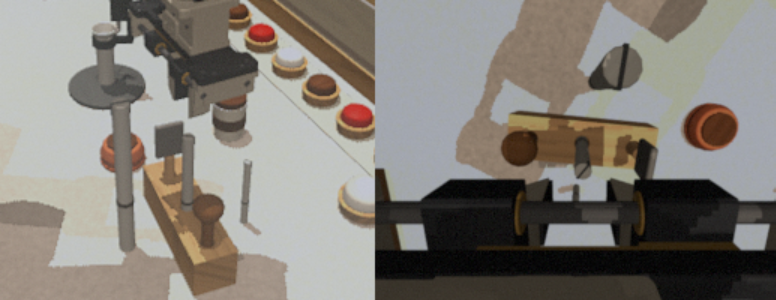

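Run:
```python
from h import *
s=vision.capture('side');a=s['frame'].copy()
for X in ([504.4,-198.4,227.7],[504.4,-198.4,182],[504.4,-198.4,293],[504.4,-235,227.7]):
    u=proj(s,X);print(X,u.round(1));cv2.circle(a,tuple(int(v) for v in u.round()),2,(255,0,0),-1)
w=vision.capture('wrist');o=readout.get_obs()
b=w['frame'].copy()
for y in (-18,0,18): 
    u=proj(w,[504.4,-198.4+y,227.7],o); cv2.circle(b,tuple(int(v) for v in u.round()),3,(255,0,0),-1)
u=proj(w,[505.5,-197,180],o); print(u);cv2.circle(b,tuple(int(v) for v in u.round()),2,(0,255,0),-1)
cv2.imwrite('pics/s3.png',np.hstack([cv2.resize(a[130:290,210:340],None,fx=3,fy=3),cv2.resize(b[150:310,190:330],None,fx=2.9,fy=3)])[...,::-1])
```

```text
[504.4, -198.4, 227.7] [275.1 200.3]
[504.4, -198.4, 182] [274.8 219.9]
[504.4, -198.4, 293] [275.4 170.4]
[504.4, -235, 227.7] [284.4 211.2]
[264.90736459 219.03015981]
```

View pics/s3.png

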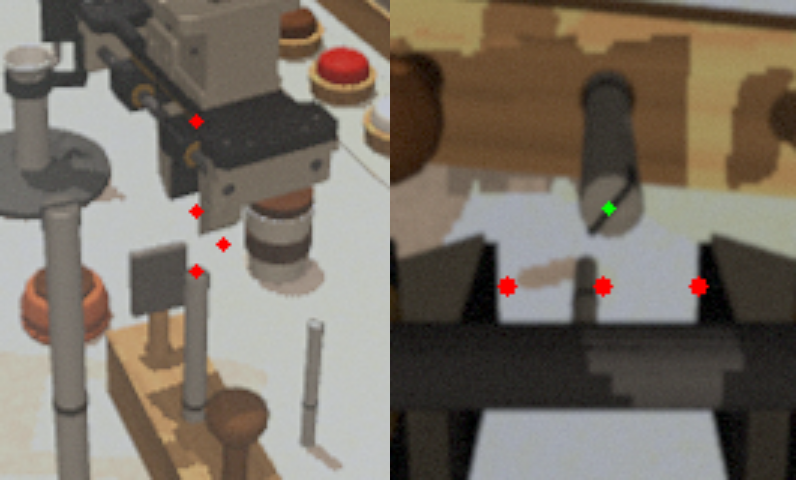

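The red TCP marks sit over the pole top, so the alignment is good. I'll descend and grip.

step_arm:
  series: "0.2 -0.0125 0.0125 0.5 0 0 0; 0.2 -0.0125 0.0125 1 0 0 0; 0.2 -0.0125 0.0125 1 0 0 0; 0.2 -0.0125 0.0125 1 0 0 0"

```text
time: 6.75
tool_pos: [505.8, -198.2, 148.1]
tcp_rot: [-3.141, 0.001, 3.141]
contact_force: [0.1, 0.0, 1.2]
grip_width: 36.8
finger_force: 0.0
```

step_arm:
  series: "0.2 0 0 0.22 0 0 0; 0.2 0 0 0.22 0 0 0; 0.2 0 0 0.22 0 0 0; 1 0 0 0.22 0 0 0; 1 0 0 0.22 0 0 0; 1 0 0 0.22 0 0 0; 1 0 0 0.22 0 0 0; 1 0 0 0.22 0 0 0; 1 0 0 0.22 0 0 0; 1 0 0 0.22 0 0 0"

```text
time: 7.75
tool_pos: [505.5, -197.8, 129.7]
tcp_rot: [-3.141, 0.001, 3.141]
contact_force: [0.1, 1.4, 6.8]
grip_width: 15.5
finger_force: 30.0
```

step_arm:
  series: "1 0 0 -0.25 0 0 0; 1 0 0 -0.5 0 0 0; 1 0 0 -0.75 0 0 0; 1 0 0 -1 0 0 0; 1 0 0 -1 0 0 0"

```text
time: 8.25
tool_pos: [506.2, -198.6, 211.1]
tcp_rot: [-3.139, 0.004, 3.141]
contact_force: [-0.3, 0.5, -0.8]
grip_width: 15.6
finger_force: 30.0
```

step_arm:
  series: "1 0 0 -0.5 0 0 0; 1 0 0 -1 0 0 0; 1 0 0 -1 0 0 0; 1 0 0 -1 0 0 0"

```text
time: 8.65
tool_pos: [505.1, -197.9, 288.2]
tcp_rot: [3.141, -0.0, 3.141]
contact_force: [-0.3, -0.1, -2.6]
grip_width: 15.4
finger_force: 30.0
```

step_arm:
  series: "1 0 0.3 0 0 0 0; 1 0 0.65 0 0 0 0; 1 0 1 0 0 0 0; 1 0 1 0 0 0 0"

```text
time: 9.05
tool_pos: [504.2, -114.8, 286.7]
tcp_rot: [3.139, -0.004, -3.139]
contact_force: [-0.4, -0.6, -1.4]
grip_width: 15.6
finger_force: 30.0
```

step_arm:
  series: "1 0 0.3 0 0 0 0; 1 0 0.65 0 0 0 0; 1 0 1 0 0 0 0; 1 0 1 0 0 0 0"

```text
time: 9.45
tool_pos: [504.5, -35.7, 287.2]
tcp_rot: [3.14, -0.003, -3.139]
contact_force: [0.1, -0.8, -1.6]
grip_width: 15.4
finger_force: 30.0
```

```bash
cat > pole.py <<'E'
from h import *
# pole axis + mark from side camera (and depth), given tool pose
o=readout.get_obs();s=vision.capture('side');t=o['tool_pos']
print(t.round(1),o['tcp_rot'].round(4),o['grip_width'],o['finger_force'],o['contact_force'].round(1))
S=cloud(s);d=S[...,:2]-t[:2];z0=t[2]-119
m=(np.hypot(d[...,0],d[...,1])<30)&(S[...,2]>z0-15)&(S[...,2]<t[2]-5)
vv,uu=np.nonzero(m)
cm=cam(s)[1][:3,3]
for a in np.arange(z0-15,t[2]-5,15):
    q=S[m&(S[...,2]>a)&(S[...,2]<=a+15)]
    if len(q)>10:
        h=cm[:2]-t[:2];h/=np.linalg.norm(h);n=np.array([-h[1],h[0]]);e=(q[:,:2]-t[:2])
        print(int(a),len(q),'across %.1f  toward(+8exp) %.1f'%((np.percentile(e@n,2)+np.percentile(e@n,98))/2,np.percentile(e@h,90)))
print('low end z',S[m][:,2].min(),'expected',z0)
for x in models.pinpoint(s,'pole_mark')[:4]:
    u=x['position'];p0,dr=ray(s,u);k=np.dot(t[:2]-p0[:2],dr[:2])/np.dot(dr[:2],dr[:2]);print('mark',u,round(x['p'],2),(p0+k*dr).round(1),'exp z',t[2]-59)
# dark ring via column profile
u1=[proj(s,[t[0],t[1],z]) for z in np.arange(z0+20,t[2],1.5)]
g=cv2.cvtColor(s['frame'],cv2.COLOR_RGB2GRAY)
v=[g[int(round(b)),int(round(a))-2:int(round(a))+3].mean() for a,b in u1]
print([(round(z-t[2],1),round(x)) for z,x in zip(np.arange(z0+20,t[2],1.5),v)])
E
python3 pole.py
```

```text
[504.5 -35.7 287.2] [ 3.14   -0.0034 -3.1392] 15.36918108525598 29.96283084154129 [ 0.1 -0.8 -1.6]
168 36 across -1.1  toward(+8exp) 8.0
183 42 across -0.7  toward(+8exp) 8.8
198 44 across -0.2  toward(+8exp) 8.5
213 43 across -0.7  toward(+8exp) 8.6
228 51 across -0.3  toward(+8exp) 8.9
243 50 across 0.2  toward(+8exp) 8.2
258 46 across 0.5  toward(+8exp) 9.0
273 29 across -0.0  toward(+8exp) 8.7
low end z 168.01337768425242 expected 168.1721826000175
mark [236.1, 264.3] 0.65 [487.9 -29.2 -68.6] exp z 228.1721826000175
mark [311.3, 263.7] 0.64 [ 641.  -124.9  -49.2] exp z 228.1721826000175
mark [246.4, 161.0] 0.55 [517.1 -41.2 222.8] exp z 228.1721826000175
[(np.float64(-99.0), 106), (np.float64(-97.5), 106), (np.float64(-96.0), 106), (np.float64(-94.5), 106), (np.float64(-93.0), 106), (np.float64(-91.5), 104), (np.float64(-90.0), 106), (np.float64(-88.5), 106), (np.float64(-87.0), 106), (np.float64(-85.5), 106), (np.float64(-84.0), 104), (np.float64(-82.5), 106), (np.float64(-81.0), 106), (np.float64(-79.5), 106), (np.float64(-78.0), 106), (np.float64(-76.5), 105), (np.float64(-75.
[... 566 characters left out ...]
0), 105), (np.float64(-40.5), 105), (np.float64(-39.0), 105), (np.float64(-37.5), 106), (np.float64(-36.0), 104), (np.float64(-34.5), 104), (np.float64(-33.0), 105), (np.float64(-31.5), 104), (np.float64(-30.0), 104), (np.float64(-28.5), 104), (np.float64(-27.0), 104), (np.float64(-25.5), 104), (np.float64(-24.0), 106), (np.float64(-22.5), 106), (np.float64(-21.0), 107), (np.float64(-19.5), 106), (np.float64(-18.0), 106), (np.float64(-16.5), 104), (np.float64(-15.0), 105), (np.float64(-13.5), 105), (np.float64(-12.0), 106), (np.float64(-10.5), 102), (np.float64(-9.0), 102), (np.float64(-7.5), 90), (np.float64(-6.0), 90), (np.float64(-4.5), 84), (np.float64(-3.0), 91), (np.float64(-1.5), 91)]
```

step_arm:
  series: "1 -0.1 0.3 0 0 0 0; 1 -0.2 0.65 0 0 0 0; 1 -0.2 0.97 0 0 0 0; 1 -0.2 0.97 0 0 0 0"

```text
time: 9.95
tool_pos: [521.3, 40.8, 288.0]
tcp_rot: [3.141, -0.002, -3.14]
contact_force: [0.3, -0.9, -1.7]
grip_width: 15.1
finger_force: 30.0
```

step_arm:
  series: "1 0 0.3 0 0 0 0; 1 0 0.65 0 0 0 0; 1 0 0.97 0 0 0 0; 1 0 0.97 0 0 0 0"

```text
time: 10.35
tool_pos: [521.4, 118.1, 288.3]
tcp_rot: [3.141, -0.001, -3.141]
contact_force: [-0.1, -0.0, -1.7]
grip_width: 15.5
finger_force: 30.0
```

step_arm:
  series: "1 0 0.3 0 0 0 0.016; 1 0 0.65 0 0 0 0.032; 1 0 0.97 0 0 0 0.048; 1 0 0.97 0 0 0 0.064; 1 0 0.97 0 0 0 0.064; 1 0 0.97 0 0 0 0.064"

```text
time: 10.95
tool_pos: [521.7, 193.3, 288.7]
tcp_rot: [-3.141, -0.0, 2.74]
contact_force: [-0.0, 0.6, -1.7]
grip_width: 15.5
finger_force: 30.0
```

```bash
python3 pole.py | grep -v "np.float"
python3 - <<'E'
from h import *
from scipy.optimize import least_squares
o=readout.get_obs();print(o['joint_positions'].round(3))
s=vision.capture('side');w=vision.capture('wrist')
for n,p,Q in (('s',s,cloud(s)),('w',w,cloud(w,o))):
    for t,z in (('mouth',125),('lever_blade',174)):
        print(n,t,[(round(x['p'],2),np.round(x['position']),atz(p,x['position'],z,o).round(1)) for x in models.pinpoint(p,t)[:2]])
    d=np.hypot(Q[...,0]-543,Q[...,1]-198)
    for z0,z1,R in ((119,127.5,29),(60,100,25)):
        q=Q[(d<R)&(Q[...,2]>z0)&(Q[...,2]<z1)]
        if len(q): print(n,z0,len(q),np.percentile(q,1,0).round(1),np.percentile(q,99,0).round(1))
E
```

```text
[521.7 193.3 288.7] [-3.1406e+00 -2.0000e-04  2.7403e+00] 15.45341644274632 29.962487518787384 [-0.   0.6 -1.7]
169 36 across -0.0  toward(+8exp) 9.8
184 31 across -0.6  toward(+8exp) 9.2
199 37 across -0.3  toward(+8exp) 9.0
214 38 across 0.3  toward(+8exp) 8.2
229 34 across 0.3  toward(+8exp) 9.4
244 37 across -0.1  toward(+8exp) 8.8
259 39 across 0.5  toward(+8exp) 8.9
274 21 across 0.2  toward(+8exp) 8.6
low end z 170.89533675008613 expected 169.66719096288062
mark [312.2, 265.5] 0.72 [ 753.1   41.2 -243.2] exp z 229.66719096288062
mark [234.8, 262.3] 0.55 [ 564.5  176.7 -266.7] exp z 229.66719096288062
mark [210.8, 112.0] 0.53 [526.8 191.6 232.5] exp z 229.66719096288062
[ 0.218  0.362  1.322 -0.     1.458 -0.951]
s mouth [(0.61, array([220., 146.]), array([549.6, 201.5, 125. ]))]
s lever_blade [(0.66, array([230., 130.]), array([572.8, 188.8, 174. ]))]
s 119 99 [519.2 174.7 119.4] [564.1 223.  126.9]
s 60 148 [522.2 175.3  60.2] [561.6 199.4  99.4]
w mouth [(0.93, array([272., 203.]), array([544.7, 195.5, 125. ]))]
w lever_blade [(0.53, array([267., 177.]), array([508.3, 204.1, 174. ])), (0.41, array([122., 205.]), array([480.6,  75. , 174. ]))]
w 119 467 [519.7 177.7 119.2] [565.4 221.  125.6]
w 60 42 [521.1 183.9  60.5] [537.3 219.   99.9]
```

step_arm:
  series: "1 -0.225 0.16 0 0 0 0; 1 -0.225 0.16 0 0 0 0; 1 -0.225 0.16 0 0 0 0; 1 -0.225 0.16 0.2 0 0 0; 1 -0.225 0.16 0.4 0 0 0; 1 -0.225 0.16 0.5 0 0 0; 1 -0.225 0.16 0.6 0 0 0; 1 -0.225 0.16 0.6 0 0 0"

```text
time: 12.15
tool_pos: [542.4, 199.6, 240.4]
tcp_rot: [-3.141, -0.001, 2.739]
contact_force: [-0.8, -0.4, -1.1]
grip_width: 15.2
finger_force: 30.0
```

Run:
```python
from h import *
o=readout.get_obs();print(o['tool_pos'],o['contact_force'],o['moment'])
s=vision.capture('side');w=vision.capture('wrist')
u=proj(s,[543,198,140]).astype(int);print(u)
a=s['frame'][60:200,160:300];b=w['frame'][130:270,200:340]
cv2.imwrite('pics/in.png',cv2.resize(np.hstack([a,b])[...,::-1],None,fx=2.8,fy=2.8,interpolation=cv2.INTER_CUBIC))
```

```text
[542.3549441  199.55144428 240.39945628] [-0.76894109 -0.42758415 -1.10276295] [ 0.00374943 -0.00716824  0.02218794]
[218 142]
```

View pics/in.png

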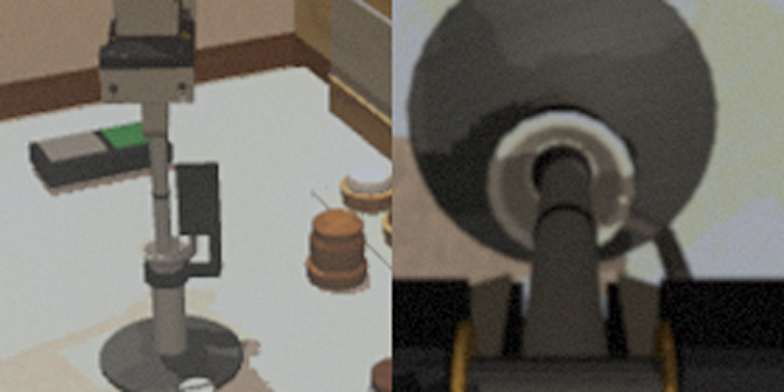

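The rim is centred at about (167,250) in the left crop, and the pole's end is entering the flare, with the wrist crop showing it near the bore centre. I'll continue slowly.

step_arm:
  series: "1 -0.014 -0.014 0.05 0 0 0; 1 -0.014 -0.014 0.1 0 0 0; 1 -0.014 -0.014 0.15 0 0 0; 1 -0.014 -0.014 0.2 0 0 0; 1 -0.014 -0.014 0.25 0 0 0; 1 -0.014 -0.014 0.3 0 0 0; 1 -0.014 -0.014 0.3 0 0 0"

```text
time: 12.95
tool_pos: [543.2, 198.1, 216.4]
tcp_rot: [-3.141, -0.001, 2.739]
contact_force: [0.0, -0.1, -2.5]
grip_width: 15.7
finger_force: 30.0
```

step_arm:
  series: "1 0 0 0.06 0 0 0; 1 0 0 0.12 0 0 0; 1 0 0 0.18 0 0 0; 1 0 0 0.24 0 0 0; 1 0 0 0.3 0 0 0; 1 0 0 0.35 0 0 0; 1 0 0 0.35 0 0 0; 1 0 0 0.35 0 0 0"

```text
time: 13.75
tool_pos: [543.6, 198.2, 189.1]
tcp_rot: [3.142, -0.0, 2.739]
contact_force: [-0.5, -0.5, -1.0]
grip_width: 15.4
finger_force: 30.0
```

Run:
```python
from h import *
o=readout.get_obs();t=o['tool_pos'];print(t,o['contact_force'])
s=vision.capture('side');w=vision.capture('wrist')
g=cv2.cvtColor(s['frame'],cv2.COLOR_RGB2GRAY);S=cloud(s)
for z in np.arange(110,185,1.5):
    u=proj(s,[t[0],t[1],z]);c,r=u.round().astype(int);print(round(z-t[2],1),(c,r),g[r,c-5:c+6].tolist(),S[r,c].round(0).tolist())
a=s['frame'][100:170,185:255];b=w['frame'][150:220,225:295]
cv2.imwrite('pics/mk.png',cv2.resize(np.hstack([a,b])[...,::-1],None,fx=5.7,fy=5.7,interpolation=cv2.INTER_CUBIC))
```

```text
[543.57203511 198.2064008  189.11930991] [-0.4869889  -0.53780913 -0.97485776]
-79.1 (np.int64(219), np.int64(153)) [100, 100, 103, 110, 103, 103, 108, 100, 99, 93, 86] [535.0, 175.0, 123.0]
-77.6 (np.int64(219), np.int64(152)) [109, 109, 111, 112, 118, 115, 116, 106, 101, 102, 99] [537.0, 180.0, 123.0]
-76.1 (np.int64(219), np.int64(152)) [109, 109, 111, 112, 118, 115, 116, 106, 101, 102, 99] [537.0, 180.0, 123.0]
-74.6 (np.int64(219), np.int64(151)) [104, 106, 98, 102, 104, 106, 107, 94, 96, 108, 106] [542.0, 193.0, 118.0]
-73.1 (np.int64(219), np.int64(151)) [104, 106, 98, 102, 104, 106, 107, 94, 96, 108, 106] [542.0, 193.0, 118.0]
-71.6 (np.int64(219), np.int64(150)) [110, 119, 112, 102, 109, 108, 104, 100, 101, 103, 99] [542.0, 192.0, 122.0]
-70.1 (np.int64(219), np.int64(150)) [110, 119, 112, 102, 109, 108, 104, 100, 101, 103, 99] [542.0, 192.0, 122.0]
-68.6 (np.int64(219), np.int64(149)) [110, 131, 116, 94, 94, 93, 94, 90, 114, 109, 104] [542.0, 192.0, 124.0]
-67.1 (np.int64(219), np.int64(149)) [110, 131, 116, 94, 94, 93, 94, 90, 114, 109, 104] [542.0, 192.0, 124.0]
-65.6 (np
[... 3908 characters left out ...]
1, 179, 119] [542.0, 191.0, 177.0]
-13.1 (np.int64(218), np.int64(130)) [187, 183, 129, 95, 104, 101, 102, 91, 175, 168, 104] [543.0, 194.0, 178.0]
-11.6 (np.int64(217), np.int64(129)) [186, 190, 169, 121, 100, 107, 110, 100, 88, 177, 171] [540.0, 191.0, 183.0]
-10.1 (np.int64(217), np.int64(129)) [186, 190, 169, 121, 100, 107, 110, 100, 88, 177, 171] [540.0, 191.0, 183.0]
-8.6 (np.int64(217), np.int64(128)) [181, 172, 153, 114, 93, 98, 98, 91, 85, 155, 165] [539.0, 189.0, 187.0]
-7.1 (np.int64(217), np.int64(128)) [181, 172, 153, 114, 93, 98, 98, 91, 85, 155, 165] [539.0, 189.0, 187.0]
-5.6 (np.int64(217), np.int64(127)) [165, 111, 78, 79, 79, 79, 79, 81, 81, 100, 137] [537.0, 183.0, 193.0]
```

View pics/mk.png

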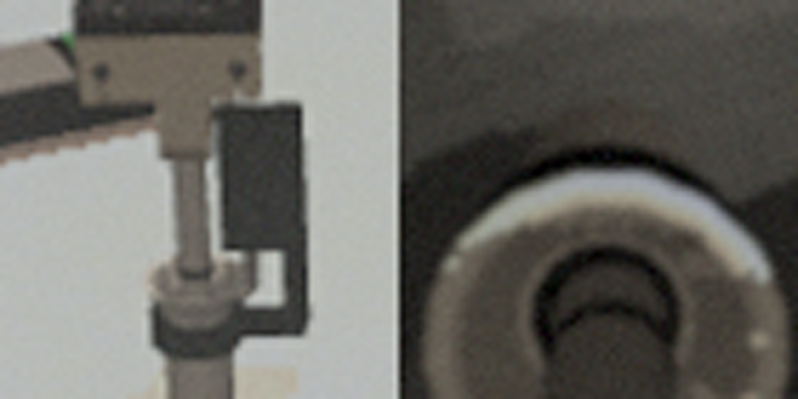

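The ring mark is still about 4 mm above the rim (ring at image row 148). I'll lower it by that amount and check before turning.

step_arm:
  series: "1 0 0 0.025 0 0 0; 1 0 0 0.0525 0 0 0; 1 0 0 0.0525 0 0 0; 1 0 0 0.0525 0 0 0; 1 0 0 0.0525 0 0 0"

```text
time: 14.35
tool_pos: [543.6, 198.2, 185.0]
tcp_rot: [3.141, 0.0, 2.739]
contact_force: [0.0, -0.3, -0.5]
grip_width: 15.6
finger_force: 30.0
```

```bash
cat > chk.py <<'E'
from h import *
o=readout.get_obs();t=o['tool_pos'];print(t.round(1),o['tcp_rot'].round(3),o['contact_force'].round(1),o['moment'].round(2),o['joint_positions'][5])
s=vision.capture('side');g=cv2.cvtColor(s['frame'],cv2.COLOR_RGB2GRAY)
for r in range(143,158): print(r,g[r,208:232].tolist())
for n,X in (('mark front',[t[0]-3.3,t[1]-7.3,t[2]-59.7]),('rim centre',[543,198,125]),('rim front',[543-.41*22,198-.91*22,125])): print(n,proj(s,X).round(1))
for n,p in (('s',s),('t',vision.capture('top'))):
    Q=cloud(p);m=(np.hypot(Q[...,0]-543,Q[...,1]-198)<58)&(np.hypot(Q[...,0]-543,Q[...,1]-198)>30)&(Q[...,2]>150)&(Q[...,2]<209);q=Q[m]
    if len(q)>10: e=np.median(q,0)-[543,198,0];print(n,len(q),'blade median',e.round(1),np.arctan2(e[1],e[0]).round(3))
E
python3 chk.py
```

```text
[543.6 198.2 185. ] [3.141 0.    2.739] [ 0.  -0.3 -0.5] [ 0.02 -0.03 -0.01] -0.9512022735273274
143 [185, 185, 186, 184, 185, 184, 188, 173, 126, 103, 106, 103, 96, 109, 179, 148, 72, 49, 50, 58, 52, 56, 68, 65]
144 [184, 185, 184, 185, 187, 185, 187, 161, 113, 99, 105, 103, 102, 98, 173, 174, 163, 167, 174, 125, 85, 75, 125, 162]
145 [185, 184, 186, 181, 184, 181, 178, 135, 98, 103, 110, 105, 100, 90, 148, 154, 152, 153, 169, 138, 92, 81, 145, 182]
146 [186, 186, 184, 179, 176, 153, 147, 136, 106, 104, 109, 104, 100, 91, 130, 118, 104, 107, 123, 109, 90, 82, 145, 180]
147 [184, 183, 182, 174, 143, 113, 113, 122, 109, 100, 109, 108, 103, 98, 121, 114, 109, 102, 104, 105, 92, 81, 144, 180]
148 [184, 185, 179, 154, 129, 106, 110, 107, 85, 94, 102, 100, 90, 77, 97, 109, 105, 97, 105, 106, 93, 79, 148, 182]
149 [186, 181, 180, 154, 130, 111, 112, 113, 77, 67, 72, 70, 66, 62, 93, 102, 100, 91, 100, 116, 101, 82, 147, 179]
150 [185, 182, 183, 169, 128, 101, 108, 114, 100, 84, 82, 78, 84, 85, 97, 101, 99, 101, 102, 115, 105, 89, 161, 186]
151 [184, 184, 186, 159, 146, 121, 107, 109, 102, 9
[... 201 characters left out ...]
, 185, 190, 145, 82, 96, 100, 106, 107, 105, 105, 103, 106, 101, 104, 91, 91, 78, 62, 85, 133, 149, 146, 149]
154 [183, 187, 176, 118, 62, 84, 93, 91, 90, 93, 93, 93, 96, 92, 91, 90, 89, 73, 58, 66, 68, 63, 60, 63]
155 [185, 185, 181, 122, 50, 73, 92, 100, 100, 94, 98, 91, 95, 93, 101, 99, 87, 67, 58, 63, 61, 58, 61, 61]
156 [185, 186, 191, 131, 49, 60, 77, 94, 104, 108, 101, 104, 95, 106, 97, 82, 74, 60, 60, 60, 55, 56, 59, 58]
157 [185, 187, 192, 134, 50, 59, 60, 69, 77, 92, 83, 81, 75, 85, 73, 60, 59, 60, 60, 54, 61, 54, 58, 59]
mark front [218.5 149. ]
rim centre [218.4 147.7]
rim front [218. 152.]
s 182 blade median [ 35.6 -19.3 181.1] -0.496
t 50 blade median [ 40.8 -20.8 190.4] -0.471
```

The mark is level (ring at row 149.3, expected 149.0). Now I'll turn anticlockwise in steps.

step_arm:
  series: "1 0 0 0 0 0 -0.015; 1 0 0 0 0 0 -0.03; 1 0 0 0 0 0 -0.045; 1 0 0 0 0 0 -0.06; 1 0 0 0 0 0 -0.075; 1 0 0 0 0 0 -0.09; 1 0 0 0 0 0 -0.105; 1 0 0 0 0 0 -0.12; 1 0 0 0 0 0 -0.12; 1 0 0 0 0 0 -0.12"

```text
time: 15.45
tool_pos: [543.2, 197.6, 184.9]
tcp_rot: [-3.141, -0.001, -2.792]
contact_force: [-3.0, -3.1, 0.6]
grip_width: 15.3
finger_force: 30.6
```

```bash
python3 chk.py | grep -v '^1[45]'
```

```text
[543.2 197.6 184.9] [-3.141e+00 -1.000e-03 -2.792e+00] [-3.  -3.1  0.6] [-0.55  0.33 -0.08] -1.7031709959902563
mark front [218.4 149.2]
rim centre [218.4 147.7]
rim front [218. 152.]
s 170 blade median [ 39.1 -11.3 181.7] -0.282
```

step_arm:
  series: "1 0 0 0 0 0 -0.012; 1 0 0 0 0 0 -0.024; 1 0 0 0 0 0 -0.036; 1 0 0 0 0 0 -0.048; 1 0 0 0 0 0 -0.06; 1 0 0 0 0 0 -0.072; 1 0 0 0 0 0 -0.084; 1 0 0 0 0 0 -0.084; 1 0 0 0 0 0 -0.084"

```text
time: 16.45
tool_pos: [543.6, 197.7, 184.9]
tcp_rot: [-3.141, -0.001, -2.263]
contact_force: [-1.8, -5.0, -1.2]
grip_width: 15.4
finger_force: 31.2
```

```bash
python3 chk.py | grep -v '^1[45]'
```

```text
[543.6 197.7 184.9] [-3.141e+00 -1.000e-03 -2.263e+00] [-1.8 -5.  -1.2] [-0.72  0.33 -0.05] -2.231854229235109
mark front [218.5 149.1]
rim centre [218.4 147.7]
rim front [218. 152.]
s 120 blade median [ 39.3   9.9 178.2] 0.247
```

step_arm:
  series: "1 0 0 0 0 0 -0.005; 1 0 0 0 0 0 -0.01; 1 0 0 0 0 0 -0.01; 1 0 0 0 0 0 -0.01"

```text
time: 16.95
tool_pos: [543.7, 197.0, 184.9]
tcp_rot: [-3.14, -0.002, -2.201]
contact_force: [-1.6, -8.2, -0.4]
grip_width: 15.7
finger_force: 31.8
```

step_arm:
  series: "1 0 0 0 0 0 -0.005; 1 0 0 0 0 0 -0.005; 1 0 0 0 0 0 -0.005"

```text
time: 17.25
tool_pos: [543.8, 196.6, 184.9]
tcp_rot: [-3.14, -0.002, -2.17]
contact_force: [-2.3, -9.1, 0.9]
grip_width: 15.6
finger_force: 32.2
```

```bash
python3 chk.py | grep -v '^1[45]'
```

```text
[543.8 196.6 184.9] [-3.14e+00 -2.00e-03 -2.17e+00] [-2.3 -9.1  0.9] [-1.39  0.28 -0.14] -2.3259469924784173
mark front [218.8 149.3]
rim centre [218.4 147.7]
rim front [218. 152.]
s 122 blade median [ 39.6  10.5 178.6] 0.258
```

```bash
cat > bl.py <<'E'
from h import *
o=readout.get_obs();print(o['tool_pos'].round(1),o['tcp_rot'].round(3),o['contact_force'].round(1),o['time'])
c=np.array([543.2,198])
A=np.concatenate([cloud(vision.capture('side')).reshape(-1,3) for _ in range(3)])
e=A[:,:2]-c;r=np.hypot(*e.T)
m=(r>24)&(r<58)&(A[:,2]>152)&(A[:,2]<207)&(e[:,0]>15)&(np.abs(np.arctan2(e[:,1],e[:,0]))<.9)
q=e[m]
for _ in range(4):
    k=np.polyfit(q[:,0],q[:,1],1);res=q[:,1]-np.polyval(k,q[:,0]);q=q[np.abs(res)<2.5]
th=np.arctan(k[0]);print('face angle',th.round(3),'offset',(k[1]*np.cos(th)).round(2),len(q),res.std().round(2),'x',q[:,0].min().round(),q[:,0].max().round())
n=(A[:,2]>127)&(A[:,2]<150)&(r<54)&(r>33)&(np.arctan2(e[:,1],e[:,0])>0.3)&(np.arctan2(e[:,1],e[:,0])<1.1)
if n.sum(): print('pin',n.sum(),np.median(A[n],0).round(1))
E
python3 bl.py
```

```text
[543.8 196.6 184.9] [-3.14e+00 -2.00e-03 -2.17e+00] [-1.5 -9.   0.2] 17.35
face angle 0.412 offset -6.57 305 1.16 x 24.0 50.0
pin 29 [581.2 212.9 131.7]
```

step_arm:
  series: "1 0 0 0 0 0 -0.004; 1 0 0 0 0 0 -0.008; 1 0 0 0 0 0 -0.008; 1 0 0 0 0 0 -0.008"

```text
time: 17.9
tool_pos: [543.9, 196.0, 185.0]
tcp_rot: [-3.14, -0.003, -2.12]
contact_force: [-0.7, -12.0, -0.5]
grip_width: 15.4
finger_force: 32.8
```

```bash
python3 bl.py
```

```text
[543.9 196.  185. ] [-3.14e+00 -3.00e-03 -2.12e+00] [ -0.7 -12.   -0.5] 17.9
face angle 0.404 offset -6.21 321 1.19 x 24.0 50.0
pin 37 [581.1 213.4 134.8]
```

step_arm:
  series: "1 0 0 0 0 0 0.008; 1 0 0 0 0 0 0.008; 1 0 0 0 0 0 0.008; 1 0 0 0 0 0 0.008"

```text
time: 18.45
tool_pos: [543.8, 196.6, 184.9]
tcp_rot: [-3.14, -0.002, -2.17]
contact_force: [-1.7, -10.1, 0.7]
grip_width: 15.5
finger_force: 32.2
```

```bash
python3 bl.py; python3 chk.py | cut -c1-120
```

```text
[543.8 196.6 184.9] [-3.14e+00 -2.00e-03 -2.17e+00] [ -1.7 -10.1   0.7] 18.45
face angle 0.419 offset -6.71 295 1.11 x 24.0 50.0
pin 33 [581.  213.4 133. ]
[543.8 196.6 184.9] [-3.14e+00 -2.00e-03 -2.17e+00] [-0.8 -9.4  0.5] [-1.43  0.26 -0.15] -2.325918887493909
143 [186, 185, 187, 188, 185, 187, 188, 173, 127, 100, 105, 107, 104, 84, 175, 194, 187, 188, 192, 139, 84, 79, 57, 61]
144 [185, 186, 187, 186, 186, 186, 186, 172, 121, 102, 103, 109, 102, 91, 173, 187, 187, 191, 192, 144, 87, 78, 62, 60]
145 [185, 187, 188, 182, 186, 186, 178, 151, 112, 102, 106, 104, 104, 93, 148, 167, 155, 148, 166, 135, 95, 78, 62, 54]
146 [186, 186, 180, 154, 149, 154, 151, 134, 108, 100, 110, 108, 103, 93, 127, 145, 121, 108, 125, 110, 93, 81, 68, 57]
147 [188, 179, 156, 125, 105, 123, 134, 128, 106, 104, 105, 105, 106, 96, 117, 134, 115, 100, 109, 106, 97, 80, 63, 56]
148 [186, 176, 135, 105, 102, 115, 128, 125, 93, 95, 105, 112, 100, 83, 89, 114, 112, 97, 103, 106, 98, 78, 63, 53]
149 [188, 181, 166, 124, 97, 105, 116, 128, 88, 67, 79, 78, 77, 62, 83, 102, 103, 93, 101, 94, 81, 65, 64, 62]
150 [185,
[... 304 characters left out ...]
, 93, 68, 59, 55, 55, 53, 59]
153 [186, 187, 191, 147, 88, 86, 103, 105, 102, 105, 106, 104, 106, 103, 98, 96, 86, 79, 60, 59, 55, 56, 49, 91]
154 [185, 187, 189, 131, 57, 83, 92, 94, 94, 90, 94, 98, 93, 96, 90, 93, 87, 72, 58, 56, 51, 88, 91, 160]
155 [186, 186, 193, 133, 52, 77, 89, 104, 98, 95, 97, 93, 94, 95, 99, 97, 82, 68, 57, 65, 119, 166, 170, 184]
156 [188, 186, 192, 127, 53, 63, 74, 95, 100, 109, 103, 101, 102, 103, 97, 77, 69, 60, 52, 95, 167, 188, 188, 187]
157 [186, 187, 193, 130, 56, 54, 63, 71, 83, 88, 82, 84, 79, 79, 74, 59, 55, 58, 54, 101, 176, 188, 187, 187]
mark front [218.8 149.3]
rim centre [218.4 147.7]
rim front [218. 152.]
s 125 blade median [ 39.8  10.  178.3] 0.246
```

The ring is at row 149.6 against an expected 149.3. The blade face angle stays at 0.41 even when I push harder, so it is against the stop. I'm handing in.

```bash
python3 -c "
from plant import order;print(order.close_job())"
```

```text
the job is handed in; nothing more can be done
None
```

I handed the job in with the pole held at its ring mark, within about 1 mm of the rim by my measurement, and the lever closed against its stop pin. I closed the lever only after the pole was at its mark, and it took about 18.5 s of the 48 s. I saw no sign that anything else was disturbed, but took no final check of the bystanders.

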